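Make up two sampling kits

ROBOT

A 6-joint arm with a two-finger parallel gripper is mounted at the origin on the work surface. World frame = base frame: x ahead of the robot, y to its left, z up, the work surface at z = 0. Lengths are in m, angles in rad, forces in N, time in s.
With the tool pointing down it reaches from about 0.275 to 0.725 m from the base axis. Payload 15.9 kg.
Tool frame: the origin (TCP) lies at the very end of the fingers, on their centre line; the grasp point (between the pads) lies 19 mm behind it; z points along the fingers, y is the line along which they close (so a half turn about z gives the same grasp; the last joint's range is limited). The gripper opens to 85 mm and grips with 20 to 120 N. Pads are 22 mm wide; open, the fingers measure 114 mm over their backs; the gripper's body (76 mm by 85 mm) begins 54 mm behind the grasp point. The pads swing forward as they close: fully open they stand 13 mm farther back than shut.
Start: joints at [-1.249, 0.213, -0.034, 1.323, 0, 1.571], TCP at [0.158, -0.474, 0.194] pointing down, gripper open.
Joint ranges: [-2.98, 2.98], [-0.74, 1.72], [-1.14, 1.35], [-2.1, 2.04], [-1.57, 1.44], [-3.14, 3.14]. Speed limits (rad/s): [1.89, 1.89, 2.39, 2.57, 3.14, 3.14].

INTERFACE

Orientations are given as a unit quaternion [x, y, z, w].
In Python, from rig import bot, cams gives the robot as it stands. Calls block until the motion is done:
- bot.move_to(position, orientation): joint-space move of the TCP to a pose.
- bot.move_straight(position, orientation=None, speed=0.15, max_force=None): straight line of the TCP; orientation=None keeps the orientation; speed is the mean speed in m/s. With max_force (N) it stops when the force on the tool has changed by that much, and returns True; else False.
- bot.move_joints(angles): joint-space move.
- bot.grip(opening, grip_force=None): finger opening in m; grip_force is the grip in N (None keeps the last); returns when the fingers have stopped.
- bot.wait(seconds).
- bot.ik(position, orientation): joint angles nearest the present ones, or None.
- bot.get_obs(): the state.
- cams.capture(name): name is "scene" or "top"; returns a dict with "color" (480x640x3 uint8, red, green, blue), "camera_matrix" (3x3 intrinsics, pixels), "R" (3x3) and "t" (3): a world point X has camera coordinates R X + t. Camera axes: x right, y down, z forward; pixel columns grow to the right and rows downward; lengths in m; the calibration is good to about 2 mm. A picture is of the moment at which its call begins. There is no depth.
A pose or a line that the arm cannot do raises bot.PlanningError and nothing moves.
- bot.finish_job(): hands the job in; it is judged then, once.
Trained networks look in a picture, given as the dict that the camera call returned (one of the last four; its "shot" number tells which), for a name from the list of things; names that differ only in an ending like _2 or _b are one class to them, and where a whole thing is asked for, a point or a joint stands for the part that bears it (a point fixed in the world has none). Each returns a list of dicts, best first, with "p" (0 to 1); they miss things now and then, are a little off and sometimes report something else, mostly with a low value. They report only what shows in the picture. A call takes as long as a camera call. They do not tell look-alikes from the thing itself.
- cams.masks_of(picture, thing): "pixels" (480x640 bool, what is visible of it) and "extent" ([left, top, right, bottom] as shares, 0 to 1, of the picture: columns of its width, rows of its height, round what is visible of it).
- cams.mark_of(picture, thing): "at" ([row, column] as shares, 0 to 1, of the picture: columns of its width, rows of its height: a listed point, or the origin of a listed thing).
The state is a dict: "clock": time; "q": joint angles; "joint_vel": joint speeds; "joint_torque": joint torques, N m; "tcp_pos": TCP position; "tool_rot": TCP orientation; "contact_force": force on the tool from outside, world axes, zero at the start; "torque": the same for the moment, N m; "gripper_width": finger opening in m; "finger_force": force on a finger pad.
Only numpy, scipy, OpenCV 4.12 (cv2) and the standard library are available. Lean on these libraries where they do the work, as an engineer would, in place of code of your own. Each camera call takes 0.05 s, during which the arm holds its last target. There are 200 camera calls.

TASK

Make up two sampling kits from the stock on the worktop. Two-bay tray: stand the narrow tube in the narrow bay, and in the square bay the two beakers, one standing mouth up and the other mouth down on top of it, rim squarely on rim, so that no dust gets in. Three-bay tray (the one with the pencil): stand the wide jar in the square bay and lay the slide box flat in the long bay; set everything down without dropping it or knocking anything over, and leave the label roll where it is.

Things in the scene. Friction and masses are not known exactly. Their poses are not given: they have to be found in the camera images.
- beaker_up_center (a point): the beaker that stands mouth up on the worktop: a white plastic collecting beaker, 70 mm high, open at one end; its wall tapers from 53 mm diameter at the closed end to 60 mm just below the rim, and the rolled rim, 65 mm in diameter, 5.5 mm wide and 6 mm deep, runs round the open end (57 mm diameter at half height). The point is on its axis half-way up, 35 mm above its underside; z points up, out of the mouth.
- beaker_down_center (a point): the beaker that stands mouth down on the worktop, its closed end on top: a white plastic collecting beaker, 70 mm high, open at one end; its wall tapers from 53 mm diameter at the closed end to 60 mm just below the rim, and the rolled rim, 65 mm in diameter, 5.5 mm wide and 6 mm deep, runs round the open end (57 mm diameter at half height). The point is on its axis, 35 mm above the rim it stands on; z points up, out of the closed end.
- jar_center (a point): the wide sample jar: white, upright, closed with a red ribbed screw lid; 58 mm in diameter, the lid (top 18 mm) 62 mm; 72 mm high. The point is on its axis half-way up (36 mm above its underside); z up.
- vial_center (a point): the narrow sample tube: white, flat-bottomed, standing upright, closed with a red screw cap; 28 mm in diameter, the cap (top 18 mm) 30 mm; 92 mm high. The point is on its axis half-way up (46 mm above its underside); z up.
- slide_box_center (a point): the slide box: a flat white plastic case for microscope slides, 88 mm long (along its x), 32 mm wide (y), 22 mm thick (z), lying flat. The point is its centre.
- tray_two: two-bay tray, 166 mm along its x by 104 mm along y: shallow moulded-pulp kit tray without lid, grey-brown, fixed to the worktop where it lies; floor 4 mm thick, outer walls 20 mm high and 6 mm thick, dividers 17 mm high; the origin is the centre of its underside, z up. One divider across it leaves a narrow bay, 56 by 92 mm, centred at x = -49 mm, y = 0, and a square bay, 92 by 92 mm, centred at x = +31 mm, y = 0.
- tray_three: three-bay tray, 183 mm along its x by 126 mm along y: shallow moulded-pulp kit tray without lid, grey-brown, fixed to the worktop where it lies; floor 4 mm thick, outer walls 20 mm high and 6 mm thick, dividers 17 mm high; the origin is the centre of its underside, z up. Long bay, 78 mm (x) by 114 mm (y), centred at x = -46.5 mm, y = 0; square bay, 88 by 88 mm, centred at x = +41.5 mm, y = -13 mm; beside that a slot 22 mm wide at y = +46 mm with a yellow pencil fixed in it.
- label_roll: bystander: a roll of white labels lying flat among the stock, 72 mm in diameter with a 36 mm hole through its cardboard core, 30 mm high, loose. Origin: centre of its underside.
Things that resemble listed ones, but are neither listed nor needed, are in the scene too. What is shaped like the part that bears jar_center but green is not meant.

How it is judged:
At the end, for the whole second after the job is handed in: Two-bay tray: tube upright in the narrow bay; one beaker mouth up in the square bay, the other mouth down on it, axes within 8 mm. Three-bay tray: jar upright in the square bay, slide box flat in the long bay. All on the floors of their bays, within 0.12 rad, let go and at rest (x of beaker_up_center in the frame of tray_two between 0.013 and 0.049 m and y of beaker_up_center in the frame of tray_two between -0.018 and 0.018 m and z of beaker_up_center in the frame of tray_two between 0.033 and 0.045 m and angle between each of beaker_up_center, beaker_down_center, jar_center, vial_center's own z axis and vertical below 0.12 rad and linear speed of each of beaker_up, beaker_down, jar, vial, slide_box below 0.02 m/s and z of beaker_down_center in the frame of beaker_up_center between 0.066 and 0.074 m and horizontal distance between beaker_down_center and beaker_up_center below 0.008 m and x of jar_center in the frame of tray_three between 0.0245 and 0.0585 m and y of jar_center in the frame of tray_three between -0.03 and 0.004 m and z of jar_center in the frame of tray_three between 0.034 and 0.046 m and x of vial_center in the frame of tray_two between -0.066 and -0.032 m and y of vial_center in the frame of tray_two between -0.034 and 0.034 m and z of vial_center in the frame of tray_two between 0.044 and 0.056 m and x of slide_box_center in the frame of tray_three between -0.0725 and -0.0205 m and y of slide_box_center in the frame of tray_three between -0.018 and 0.018 m and z of slide_box_center in the frame of tray_three between 0.01 and 0.02 m); the robot touches nothing.
It fails at once if one of the five stock things was knocked over (angle between any of beaker_up_center, beaker_down_center, jar_center, vial_center, slide_box_center's own z axis and vertical above 0.8 rad).
It fails at once if one of the five was dropped (fell freely by more than about 30 mm) or flung ((linear speed of beaker_up above 0.8 m/s and contact force between the fingers and beaker_up below 0.05 N) or (linear speed of beaker_down above 0.8 m/s and contact force between the fingers and beaker_down below 0.05 N) or (linear speed of jar above 0.8 m/s and contact force between the fingers and jar below 0.05 N) or (linear speed of vial above 0.8 m/s and contact force between the fingers and vial below 0.05 N) or (linear speed of slide_box above 0.8 m/s and contact force between the fingers and slide_box below 0.05 N)).
It fails at once if the label roll was shifted by more than 20 mm (distance of label_roll from where it was at the start of the episode above 0.02 m).
It also fails if it takes over 136 s, if anything falls off the work surface, if the arm or the gripper's body presses on something with over 40 N, if the wrist force passes 120 N, or if a joint passes its speed limit or range.

## Working session

There is one attempt and no reset: what is moved stays moved. The work goes in short steps, each a Python script; the robot and the scene stay as the last script left them, time stands still between calls to the robot, and variables do not carry over. Pictures are saved under pics/ and viewed, at most 14 in all, crops included, and the job is handed in when it is done.

```bash
ls; mkdir -p pics; python3 - <<'E'
from rig import bot,cams
import cv2,numpy as np
names=["beaker_up_center","beaker_down_center","jar_center","vial_center","slide_box_center","tray_two","tray_three","label_roll"]
for c in ["scene","top"]:
    p=cams.capture(c); cv2.imwrite(f"pics/{c}0.png",p["color"][...,::-1])
    print(c,p["camera_matrix"].tolist(),p["R"].round(4).tolist(),p["t"].round(4).tolist())
    for n in names:
        print(n,[(round(d["p"],2),(np.array(d["at"])*[480,640]).round(1).tolist()) for d in cams.mark_of(p,n)])
        print('   m',[(round(d["p"],2),(np.array(d["extent"])*[640,480,640,480]).round(0).tolist()) for d in cams.masks_of(p,n)])
E
```

```text
pics
scene [[505.8673922685344, 0.0, 318.31891542926775], [0.0, 505.8673922685344, 229.62286915844516], [0.0, 0.0, 1.0]] [[-0.0399, 0.9992, 0.0015], [0.5952, 0.025, -0.8032], [-0.8026, -0.0312, -0.5957]] [0.0056, -0.2767, 1.3714]
beaker_up_center [(0.78, [209.8, 278.2])]
   m [(0.75, [263.0, 187.0, 297.0, 230.0]), (0.5, [321.0, 286.0, 363.0, 333.0])]
beaker_down_center [(0.57, [241.2, 267.0])]
   m [(0.85, [250.0, 215.0, 289.0, 264.0])]
jar_center [(0.87, [181.2, 364.0]), (0.64, [246.6, 358.8])]
   m [(0.65, [343.0, 219.0, 380.0, 271.0]), (0.58, [350.0, 162.0, 382.0, 200.0])]
vial_center [(0.71, [285.2, 257.1]), (0.56, [226.7, 163.6])]
   m [(0.62, [248.0, 255.0, 271.0, 315.0])]
slide_box_center [(0.82, [311.6, 341.2]), (0.43, [226.5, 164.6])]
   m [(0.7, [321.0, 286.0, 363.0, 332.0])]
tray_two [(0.65, [225.9, 165.7])]
   m [(0.96, [127.0, 196.0, 199.0, 254.0])]
tray_three [(0.87, [229.7, 456.0])]
   m [(0.94, [412.0, 197.0, 506.0, 265.0])]
label_roll [(0.66, [227.2, 352.0])]
   m [(0.88, [335.0, 205.0, 369.0, 230.0])]
top [[468.2515946722207, 0.0, 322.15051194053126], [0.0, 468.2515
[... 277 characters left out ...]
, 368.1])]
   m [(0.69, [351.0, 202.0, 388.0, 239.0])]
jar_center [(0.8, [207.9, 277.6]), (0.68, [335.3, 263.0])]
   m [(0.91, [242.0, 318.0, 280.0, 357.0]), (0.71, [260.0, 183.0, 295.0, 225.0])]
vial_center [(0.92, [142.7, 369.9])]
   m [(0.77, [358.0, 129.0, 378.0, 156.0]), (0.24, [264.0, 251.0, 304.0, 288.0])]
slide_box_center [(0.85, [140.5, 293.1])]
   m [(0.98, [279.0, 119.0, 312.0, 165.0])]
tray_two [(0.73, [262.4, 479.4])]
   m [(0.67, [450.0, 219.0, 517.0, 315.0]), (0.61, [348.0, 250.0, 386.0, 288.0])]
tray_three [(0.76, [258.5, 172.9]), (0.33, [142.3, 367.8])]
   m [(0.91, [128.0, 204.0, 218.0, 312.0])]
label_roll [(0.64, [271.8, 283.7])]
   m [(0.74, [265.0, 254.0, 304.0, 288.0])]
```

View pics/scene0.png

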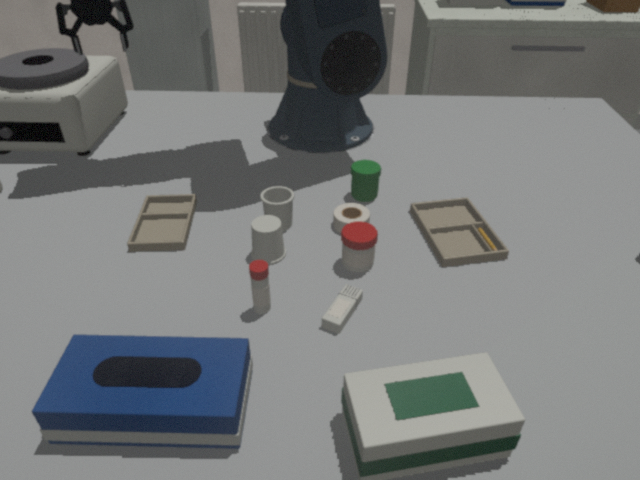

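View pics/top0.png

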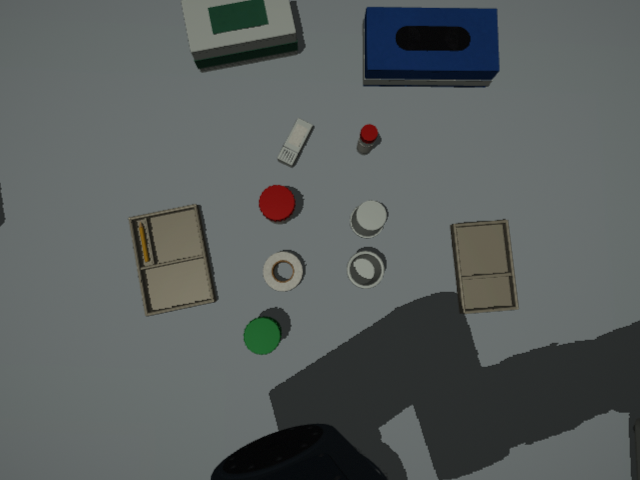

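Candidates for the jar: red-lidded at top (277,203) / scene (360,247), and a green one at top (262,336) / scene (365,181). The red lid and white body fit. I'll confirm it in a crop while fitting the poses.

```bash
cat > h.py <<'E'
from rig import bot,cams
import cv2,numpy as np
from scipy.optimize import minimize
a=np.linspace(0,2*np.pi,48,endpoint=False); C=np.c_[np.cos(a),np.sin(a)]
def rings(*rz): return np.vstack([np.c_[C*r,np.full(48,z)] for r,z in rz])
def box(lx,ly,z0,z1): return np.array([[sx*lx/2,sy*ly/2,z] for sx in(-1,1) for sy in(-1,1) for z in(z0,z1)])
M=dict(beaker_up_center=rings((.0265,0),(.03,.064),(.0325,.064),(.0325,.07)),
 beaker_down_center=rings((.0265,.07),(.0325,0),(.0325,.006)),
 jar_center=rings((.029,0),(.031,.054),(.031,.072)), vial_center=rings((.014,0),(.015,.074),(.015,.092)),
 slide_box_center=box(.088,.032,0,.022),tray_two=box(.166,.104,0,.02),tray_three=box(.183,.126,0,.02),
 label_roll=rings((.036,0),(.036,.03)))
def proj(p,X):
    c=X@np.asarray(p["R"]).T+p["t"]; u=c@np.asarray(p["camera_matrix"]).T; return u[:,:2]/u[:,2:]
def ray(p,uv,z):  # pixel -> world at height z
    R=np.asarray(p["R"]); d=R.T@np.linalg.solve(p["camera_matrix"],[uv[0],uv[1],1]); o=-R.T@p["t"]
    return o+d*(z-o[2])/d[2]
def place(X,v):
    c,s=np.cos(v[2]),np.sin(v[2]); return np.c_[v[0]+c*X[:,0]-s*X[:,1],v[1]+s*X[:,0]+c*X[:,1],X[:,2]+(v[3] if len(v)>3 else 0)]
def hit(p,name,uv,tol=25):  # mask nearest the expected pixel
    L=[d for d in cams.masks_of(p,name)]
    def ctr(d): e=np.array(d["extent"])*[640,480,640,480]; return np.array([(e[0]+e[2])/2,(e[1]+e[3])/2])
    L=[d for d in L if np.linalg.norm(ctr(d)-uv)<tol]
    return L[0]["pixels"] if L else None
def fit(name,views,v0,yaw=False,z=0.):
    """silhouette fit; views: list of (picture,mask)"""
    S=4; X=M[name]; T=[cv2.resize(m.astype(np.uint8),None,fx=S,fy=S,interpolation=cv2.INTER_NEAREST)>0 for _,m in views]
    def cost(q):
        v=[q[0],q[1],q[2]*10 if yaw else 0,z]; t=0
        for (p,_),m in zip(views,T):
            h=cv2.convexHull(((proj(p,place(X,v))+.5)*S*16).astype(np.int32)); r=np.zeros(m.shape,np.uint8); cv2.fillConvexPoly(r,h,1,shift=4)
            r=r>0; t+=1-(r&m).sum()/(r|m).sum()
        return t/len(views)
    q0=np.array([v0[0],v0[1],v0[2]/10 if yaw else 0]); sim=[q0,q0+[.01,0,0],q0+[0,.01,0]]
    if yaw: sim.append(q0+[0,0,.02])
    n=3 if yaw else 2
    r=minimize(lambda q:cost(np.r_[q,[0]*(3-n)]),q0[:n],method="Nelder-Mead",options=dict(initial_simplex=np.array(sim)[:,:n],xatol=1e-4,fatol=1e-4))
    return np.array([r.x[0],r.x[1],r.x[2]*10 if yaw else 0]),r.fun
E
cat > s1.py <<'E'
from h import *
ex=dict(beaker_up_center=((367,270),(280,209)),beaker_down_center=((370,220),(269,240)),jar_center=((277,203),(361,245)),vial_center=((368,143),(260,285)),
 slide_box_center=((295,142),(342,309)),tray_two=((483,267),(163,225)),tray_three=((173,258),(459,231)),label_roll=((284,271),(352,218)))
y0=dict(slide_box_center=-.35,tray_two=.05,tray_three=.1)
pt=cams.capture("top");ps=cams.capture("scene")
c=pt["color"][100:370,120:530]; cv2.imwrite("pics/crop1.png",cv2.resize(c,(780,514))[...,::-1])
for n,(ut,us) in ex.items():
    v=[(p,m) for p,m in((pt,hit(pt,n,ut)),(ps,hit(ps,n,us))) if m is not None]
    z=M[n][:,2].max()/2; g=ray(pt,ut,z); v0=[g[0],g[1],y0.get(n,0)]
    print(n,len(v),*[str(f[0].round(4))+' %.2f'%f[1] for f in [fit(n,w,v0,n in y0) for w in([x] for x in v)]+[fit(n,v,v0,n in y0)]])
    mk=[cams.mark_of(p,n) for p in(pt,ps)]; zz=0 if n[:2] in("tr","la") else z
    print("   marks",*[ray(p,(d["at"][1]*640,d["at"][0]*480),zz)[:2].round(4) for p,l in zip((pt,ps),mk) for d in l[:1]])
E
python3 s1.py
```

```text
beaker_up_center 2 [ 0.4488 -0.0681  0.    ] 0.06 [ 0.4443 -0.0689  0.    ] 0.25 [ 0.4485 -0.0683  0.    ] 0.16
   marks [ 0.4429 -0.0651] [ 0.4447 -0.0634]
beaker_down_center 2 [ 0.543  -0.0776  0.    ] 0.04 [ 0.5418 -0.0762  0.    ] 0.05 [ 0.5425 -0.0771  0.    ] 0.06
   marks [ 0.5412 -0.0812] [ 0.5406 -0.0761]
jar_center 2 [0.5621 0.086  0.    ] 0.05 [0.5606 0.0871 0.    ] 0.07 [0.5621 0.0865 0.    ] 0.06
   marks [0.3281 0.1073] [0.3395 0.1079]
vial_center 2 [ 0.6815 -0.0709  0.    ] 0.16 [ 0.6816 -0.0704  0.    ] 0.06 [ 0.6812 -0.0705  0.    ] 0.11
   marks [ 0.6792 -0.0744] [ 0.6726 -0.0757]
slide_box_center 2 [ 0.6877  0.0592 -0.4425] 0.08 [ 0.6877  0.0606 -0.4071] 0.11 [ 0.6876  0.0595 -0.4361] 0.10
   marks [0.6937 0.058 ] [0.6898 0.0548]
tray_two 2 [ 0.4596 -0.2943  0.0989] 0.02 [ 0.4596 -0.2934  0.0967] 0.03 [ 0.4596 -0.2939  0.1004] 0.02
   marks [ 0.4556 -0.2901] [ 0.4697 -0.2901]
tray_three 2 [0.4642 0.2789 0.2215] 0.02 [0.4636 0.28   0.2197] 0.04 [0.4639 0.279  0.2253] 0.03
   marks [0.4586 0.2815] [0.4579 0.2861]
label_roll 2 [0.4449 0.0762 0.    ] 0.25 [0.4439 0.0765 0.    ] 0.32 [0.4449 0.0765 0.    ] 0.28
   marks [0.442  0.0786] [0.4504 0.0831]
```

View pics/crop1.png

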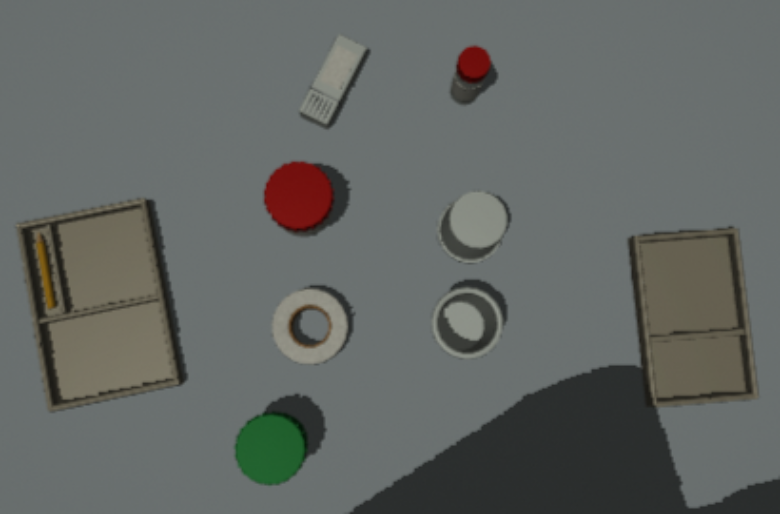

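The crop shows the red-lidded white jar at crop (299,196) and the green look-alike at (270,448), so the red one is meant. In both trays the square bay is on the far (+x) side, and the pencil is at the left. I'll start with the slide box and jar.

```bash
cat >> h.py <<'E'
from scipy.spatial.transform import Rotation as Ro
T2=(.4596,-.2939,.100); T3=(.4639,.279,.2225)
def tray(T,x,y): return place(np.array([[x,y,0.]]),T)[0,:2]
def down(psi):
    y=np.array([np.cos(psi),np.sin(psi),0]); z=np.array([0,0,-1.]); return Ro.from_matrix(np.c_[np.cross(y,z),y,z]).as_quat()
def rep(s):
    o=bot.get_obs(); print(s,"t=%.1f"%o["clock"],"tcp",np.round(o["tcp_pos"],4),"w %.4f"%o["gripper_width"],"ff",np.round(o["finger_force"],1),"F",np.round(o["contact_force"],1))
def pick(xy,psi,z,op,force,up=.22):
    """close on a thing at xy with TCP at height z, lift to TCP height up"""
    q=down(psi); bot.grip(op); bot.move_to([*xy,max(z+.09,.13)],q)
    print("stopped" if bot.move_straight([*xy,z],q,speed=.12,max_force=8) else "ok",end=" ")
    bot.grip(0.,grip_force=force); rep("gripped")
    bot.move_straight([*xy,up],q,speed=.15); rep("lifted")
def put(xy,psi,z,op,up=.22):
    """carry at height up, lower to TCP height z (touch stop), let go, rise"""
    q=down(psi); bot.move_straight([*xy,up],q,speed=.25); bot.move_straight([*xy,z+.012],q,speed=.15); bot.wait(.2)
    s=bot.move_straight([*xy,z-.004],q,speed=.02,max_force=4); rep("touch" if s else "no touch")
    bot.grip(op); bot.wait(.2); bot.move_straight([*xy,up],q,speed=.15); rep("away")
E
cat > s2.py <<'E'
from h import *
P=np.pi
print(bot.ik([.6876,.0595,.002],down(-.436+P/2)),bot.ik([.6876,.0595,.22],down(-.436+P/2)),bot.ik([.6876,.0595,.22],down(-.436-P/2)))
rep("start")
pick((.6876,.0595),-.436+P/2,.002,.055,30,up=.12)
E
python3 s2.py
```

```text
[0.08631785 0.6937974  0.21494324 1.09194217 0.         0.52231785] [0.08631785 0.66924575 0.72535571 1.62690628 0.         0.52231785] [ 0.08631785  0.66924575  0.72535571  1.62690628  0.         -2.6192748 ]
start t=3.4 tcp [ 0.1581 -0.4743  0.1937] w 0.0854 ff 0.0 F [-0.2 -0.1  0.2]
ok gripped t=8.3 tcp [0.6876 0.0595 0.002 ] w -0.0003 ff 0.0 F [-0.3  0.4 -0. ]
lifted t=9.2 tcp [0.6872 0.0595 0.119 ] w -0.0003 ff 0.0 F [-0.  -0.5 -0.8]
```

Closed on nothing, so I'll look.

```bash
python3 - <<'E'
from h import *
pt=cams.capture("top");ps=cams.capture("scene")
a=cv2.resize(pt["color"][60:260,220:420],(400,400));b=cv2.resize(ps["color"][200:400,240:440],(400,400))
cv2.imwrite("pics/c2.png",np.hstack([a,b])[...,::-1])
print(proj(pt,np.array([[.6876,.0595,.022]])),proj(ps,np.array([[.6876,.0595,.022]])))
E
```

```text
[[294.53805521 140.87107646]] [[341.9762065  302.78720945]]
```

View pics/c2.png

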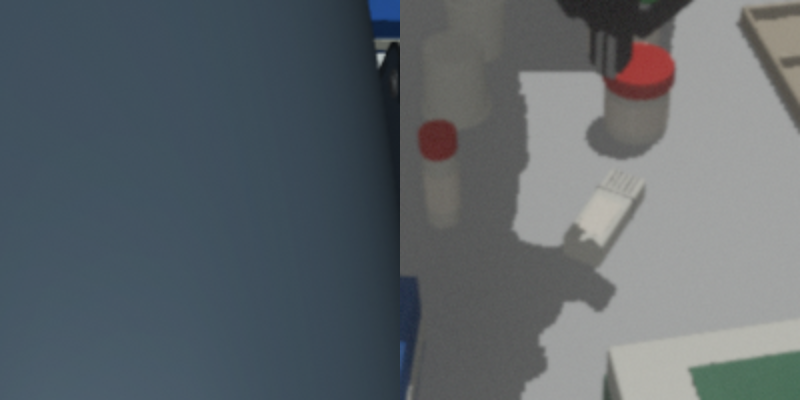

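```bash
python3 - <<'E'
from h import *
o=bot.get_obs(); print(o["tcp_pos"],o["q"],Ro.from_quat(o["tool_rot"]).as_matrix().round(3))
ps=cams.capture("scene"); print(proj(ps,np.array([o["tcp_pos"],o["tcp_pos"]+np.array([0,0,.05])])))
cv2.imwrite("pics/c3.png",cv2.resize(ps["color"][130:350,230:450],(600,600))[...,::-1])
E
```

```text
[0.68693762 0.05943153 0.11873572] [ 8.63059618e-02  6.45542661e-01  4.28043802e-01  1.35524219e+00
 -8.25671097e-06  5.22325081e-01] [[-0.906  0.422 -0.002]
 [ 0.422  0.906 -0.   ]
 [ 0.002 -0.001 -1.   ]]
[[343.85112791 255.52117835]
 [344.96264763 228.28740809]]
```

View pics/c3.png

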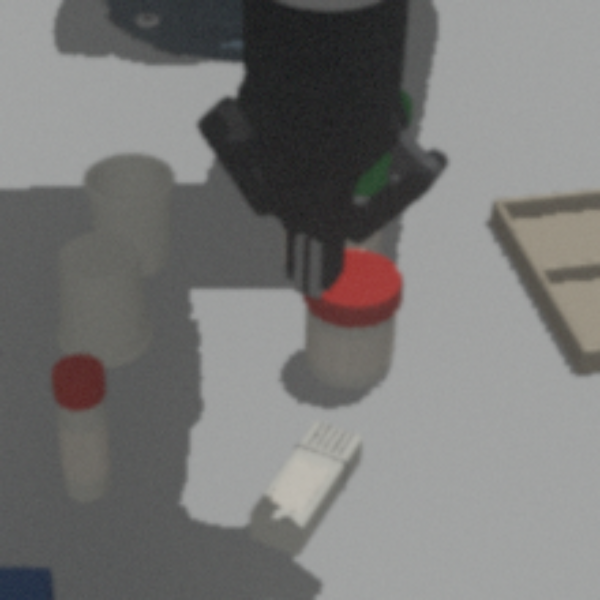

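The fingertip shows at about (345,238), but the reported TCP projects to (344,255). The real tip therefore seems about 30 mm higher than reported, and the box was not touched. I'll probe the bare worktop to measure the offset.

```bash
python3 - <<'E'
from h import *
q=down(-np.pi/2*0+np.pi/2)
bot.move_straight([.68,.06,.2],speed=.2)
bot.move_to([.6,-.19,.12],q); rep("a")
s=bot.move_straight([.6,-.19,-.045],q,speed=.06,max_force=5); print(s); rep("touch")
o=bot.get_obs()
for c in("scene","top"):
    p=cams.capture(c); u,v=proj(p,np.array([o["tcp_pos"]]))[0]; print(c,u,v, proj(p,np.array([[.6,-.19,0]])))
    x,y=int(u)-50,int(v)-50; cv2.imwrite(f"pics/t_{c}.png",cv2.resize(p["color"][y:y+100,x:x+100],(400,400))[...,::-1])
a=[cv2.imread(f"pics/t_{c}.png") for c in("scene","top")]; cv2.imwrite("pics/c4.png",np.hstack(a))
bot.move_straight([.6,-.19,.12],speed=.1); rep("up")
E
```

```text
a t=11.0 tcp [ 0.6003 -0.1893  0.1199] w -0.0001 ff 0.0 F [ 0.5 -0.   0.1]
True
touch t=13.3 tcp [ 0.6    -0.19   -0.0376] w 0.0000 ff 5.1 F [-2.3  0.7 10.2]
scene 203.55331327513775 287.94122772107045 [[200.72929676 272.35566264]]
top 420.9981238901476 195.98440895873844 [[425.56968074 192.00827155]]
up t=15.1 tcp [ 0.5997 -0.1899  0.1194] w -0.0002 ff 0.0 F [-0.2 -0.  -0.4]
```

View pics/c4.png

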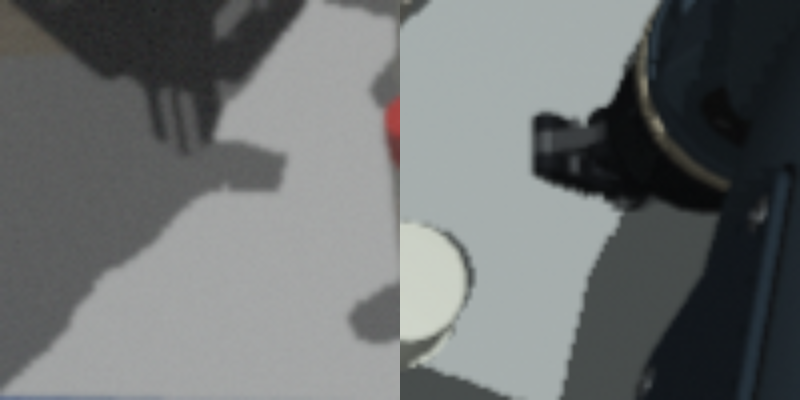

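The touch came at a reported z of −0.0376 (10 N up), and the tip is at scene ≈(198,274), where the table point projects to (201,272). So xy is right and the real fingertips are about 36 mm above the reported TCP. I'll apply that offset in the helper and carry on.

```bash
python3 - <<'E'
s=open('h.py').read()
s=s.replace("def rep(s):","DZ=-.036  # reported TCP z minus true fingertip z (probed on the worktop)\ndef rep(s):")
s=s.replace('q=down(psi); bot.grip(op); bot.move_to','z+=DZ; q=down(psi); bot.grip(op); bot.move_to').replace('max(z+.09,.13)','max(z+.09,.11)').replace('q=down(psi); bot.move_straight([*xy,up],q,speed=.25)','z+=DZ; q=down(psi); bot.move_straight([*xy,up],q,speed=.25)')
open('h.py','w').write(s)
E
python3 - <<'E'
from h import *
psi=-.436+np.pi/2; print(bot.ik([.6876,.0595,-.034],down(psi)) is not None)
bot.move_straight([.6,-.19,.17],speed=.15)
pick((.6876,.0595),psi,.003,.055,30,up=.13)
if bot.get_obs()["gripper_width"]>.02:
    put(tray(T3,-.0465,0),T3[2],.007,.042,up=.13)
E
```

```text
True
ok gripped t=18.9 tcp [ 0.6881  0.0595 -0.0323] w 0.0311 ff 30.5 F [0.1 0.9 5.6]
lifted t=20.1 tcp [0.6871 0.0595 0.129 ] w 0.0313 ff 29.7 F [-0.7  0.8 -0. ]
touch t=23.6 tcp [ 0.4184  0.2687 -0.0286] w 0.0314 ff 30.3 F [1.7 1.  1.9]
away t=25.2 tcp [0.4181 0.2685 0.1292] w 0.0417 ff 0.0 F [ 0.1 -0.  -0.1]
```

```bash
python3 - <<'E'
from h import *
H=np.pi/2
bot.move_straight([.5,.2,.17],down(T3[2]+.6),speed=.25)
pick((.5618,.0865),H,.036,.085,40,up=.13)
if bot.get_obs()["gripper_width"]>.045:
    put(tray(T3,.0415,-.013),T3[2]+H,.040,.085,up=.14)
bot.move_straight([.55,.1,.19],down(H),speed=.25)
p=cams.capture("scene"); cv2.imwrite("pics/c5.png",cv2.resize(p["color"][140:340,220:520],(780,520))[...,::-1]); rep("")
E
```

```text
ok gripped t=28.9 tcp [0.5625 0.0866 0.0009] w 0.0608 ff 42.1 F [-1.3 -0.6  7.5]
lifted t=29.9 tcp [0.5613 0.0864 0.1291] w 0.0611 ff 43.5 F [ 0.2  0.8 -0.7]
touch t=32.6 tcp [0.5073 0.2755 0.0049] w 0.0607 ff 44.1 F [-0.3  0.2  7.3]
away t=34.2 tcp [0.5068 0.2753 0.1391] w 0.0849 ff 0.0 F [-0.7  0.2 -1. ]
 t=35.2 tcp [0.5495 0.101  0.1894] w 0.0849 ff 0.0 F [ 0.1  0.4 -0.6]
```

View pics/c5.png

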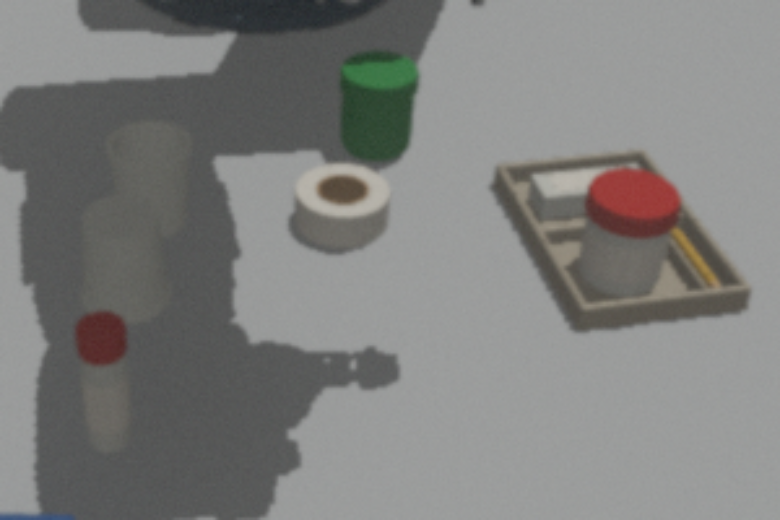

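The picture shows the jar upright in the square bay at crop (630,235) and the slide box in the long bay at (570,190). The roll is undisturbed. Next come the tube and then the mouth-up beaker.

```bash
python3 - <<'E'
from h import *
H=np.pi/2
pick((.6812,-.0705),H,.034,.06,30,up=.16)
assert bot.get_obs()["gripper_width"]>.02
put(tray(T2,-.049,0),T2[2]+H,.038,.05,up=.17)
# refine the beakers while the arm is over by the tray
pt=cams.capture("top"); ps=cams.capture("scene")
for n,ut,us in(("beaker_up_center",(367,270),(280,209)),("beaker_down_center",(370,220),(269,240))):
    for p,e in((pt,ut),(ps,us)):
        m=hit(p,n,e)
        if m is not None: print(n,fit(n,[(p,m)],[.449 if "up" in n else .543,-.07,0]))
cv2.imwrite("pics/c6.png",np.hstack([cv2.resize(p["color"][a:a+150,b:b+150],(400,400)) for p,a,b in((pt,180,330),(ps,160,170))])[...,::-1])
E
```

```text
ok gripped t=37.9 tcp [ 0.6817 -0.0705 -0.0013] w 0.0272 ff 29.5 F [-1.7  0.5  5.4]
lifted t=39.1 tcp [ 0.6808 -0.0705  0.1591] w 0.0268 ff 29.5 F [-0.6 -0.6 -0.8]
touch t=42.7 tcp [ 0.4108 -0.2986  0.0023] w 0.0271 ff 30.3 F [-0.7  0.6  6.9]
away t=44.5 tcp [ 0.4105 -0.2985  0.1692] w 0.0499 ff 0.0 F [0.4 0.  0.9]
beaker_up_center (array([ 0.44876379, -0.06796956,  0.        ]), np.float64(0.04160346695557959))
beaker_up_center (array([ 0.44426173, -0.06698246,  0.        ]), np.float64(0.2509888015248988))
beaker_down_center (array([ 0.54206386, -0.0778153 ,  0.        ]), np.float64(0.035440449821093845))
beaker_down_center (array([ 0.54169685, -0.07684375,  0.        ]), np.float64(0.04116542104632104))
```

View pics/c6.png

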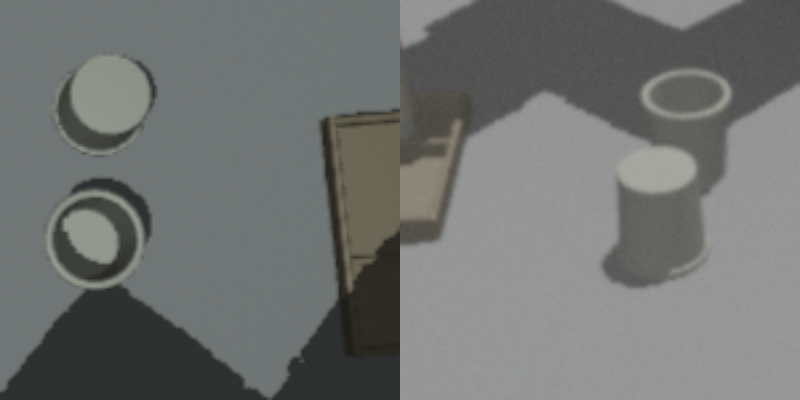

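```bash
python3 - <<'E'
from h import *
H=np.pi/2
pick((.4485,-.068),H,.024,.085,25,up=.13)
assert bot.get_obs()["gripper_width"]>.045
put(tray(T2,.031,0),T2[2]+H,.028,.076,up=.14)
bot.move_straight([.5,-.1,.17],down(H),speed=.25)
pt=cams.capture("top"); ps=cams.capture("scene")
n="beaker_up_center"; v0=[*tray(T2,.031,0),0]; print(v0)
for p in(pt,ps):
    e=proj(p,np.array([[*v0[:2],.039]]))[0]; m=hit(p,n,e)
    if m is not None: print(fit(n,[(p,m)],v0,z=.004))
cv2.imwrite("pics/c7.png",np.hstack([cv2.resize(p["color"][a:a+150,b:b+150],(400,400)) for p,a,b in((pt,190,400),(ps,150,110))])[...,::-1])
E
```

```text
ok gripped t=47.7 tcp [ 0.449  -0.0681 -0.0112] w 0.0648 ff 25.6 F [-2.1  0.5 10.2]
lifted t=48.8 tcp [ 0.448  -0.0679  0.1293] w 0.0648 ff 27.7 F [-0.4 -0.1 -0.5]
touch t=51.7 tcp [ 0.4904 -0.2907 -0.0074] w 0.0649 ff 27.5 F [ 0.7 -0.3  4. ]
away t=53.3 tcp [ 0.49   -0.2905  0.1391] w 0.0765 ff 0.0 F [-0.3  0.3 -0.6]
[np.float64(0.4904451291236188), np.float64(-0.2908051640839483), 0]
(array([ 0.48694901, -0.29258415,  0.        ]), np.float64(0.09951039340319534))
```

View pics/c7.png

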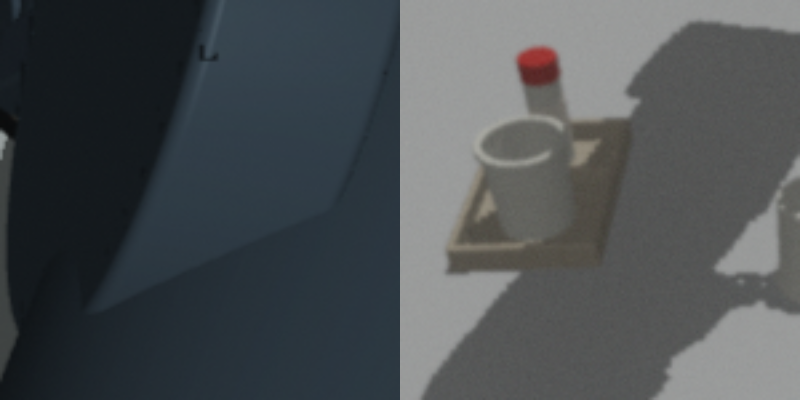

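The beaker stands mouth up in the square bay at crop (525,180), with the tube behind it. Next I grip the second beaker high, above its centre of mass, and lift it clear. Then I re-measure the standing beaker before stacking.

```bash
python3 - <<'E'
from h import *
H=np.pi/2
pick((.542,-.0773),H,.042,.08,30,up=.14)
assert bot.get_obs()["gripper_width"]>.04
bot.move_straight([.46,.1,.14],down(H+T2[2]),speed=.25)
bot.wait(.3); o=bot.get_obs(); print(o["tcp_pos"])
pt=cams.capture("top"); ps=cams.capture("scene")
n="beaker_up_center"; v0=[.489,-.292,0]; views=[]
for p in(pt,ps):
    e=proj(p,np.array([[*v0[:2],.039]]))[0]; m=hit(p,n,e)
    if m is not None: views.append((p,m)); print(fit(n,[(p,m)],v0,z=.004))
if len(views)>1: print("both",fit(n,views,v0,z=.004))
n="beaker_down_center"; w0=[*o["tcp_pos"][:2],0]; z=.14+.036-.042
e=proj(ps,np.array([[*w0[:2],z+.035]]))[0]; m=hit(ps,n,e,40)
if m is not None: print("held",fit(n,[(ps,m)],w0,z=z))
x,y=map(int,e); cv2.imwrite("pics/c8.png",np.hstack([cv2.resize(c,(400,400)) for c in(pt["color"][190:340,400:550],ps["color"][y-75:y+75,x-75:x+75])])[...,::-1])
E
```

```text
ok gripped t=56.4 tcp [ 0.5427 -0.0774  0.007 ] w 0.0631 ff 32.2 F [-1.7  0.2  7.2]
lifted t=57.4 tcp [ 0.5415 -0.0772  0.1392] w 0.0630 ff 32.9 F [-0.3  0.5 -1. ]
[0.46021782 0.09939356 0.13987886]
(array([ 0.49007147, -0.29123599,  0.        ]), np.float64(0.05842427468725042))
(array([ 0.48837429, -0.29165355,  0.        ]), np.float64(0.04114612203129664))
both (array([ 0.48988554, -0.29123111,  0.        ]), np.float64(0.054210747351673694))
held (array([0.45760478, 0.09839411, 0.        ]), np.float64(0.10001548826763729))
```

View pics/c8.png

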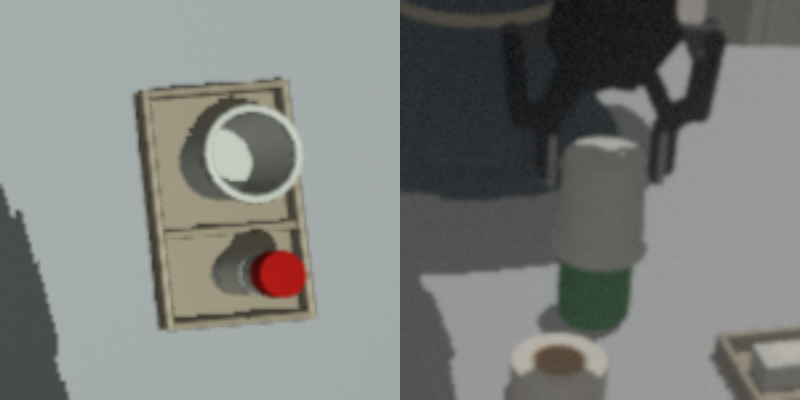

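The held beaker is upright at crop (600,200). The tray beaker is at (0.4899, −0.2912), measured in both views. Stacking now.

```bash
python3 - <<'E'
from h import *
H=np.pi/2
put((.4903,-.2912),T2[2]+H,.116,.08,up=.14)
bot.move_straight([.49,-.291,.2],speed=.15)
bot.move_straight([.46,.0,.2],down(H),speed=.3); bot.wait(.5)
pt=cams.capture("top"); ps=cams.capture("scene")
for n,v0,z in(("beaker_up_center",(.49,-.291,0),.004),("beaker_down_center",(.49,-.291,0),.074),("vial_center",(*tray(T2,-.049,0),0),.004),("jar_center",(*tray(T3,.0415,-.013),0),.004),("slide_box_center",(*tray(T3,-.0465,0),T3[2]+H),.004)):
    for p in(pt,ps):
        e=proj(p,np.array([[*v0[:2],z+M[n][:,2].max()/2]]))[0]; m=hit(p,n,e,15)
        if m is not None:
            f=fit(n,[(p,m)],v0,"slide" in n,z=z); T=T2 if v0[1]<0 else T3
            c,s=np.cos(T[2]),np.sin(T[2]); d=f[0][:2]-T[:2]; print(n,f[0].round(4),"%.2f"%f[1],"in tray",(c*d[0]+s*d[1]).round(4),(c*d[1]-s*d[0]).round(4))
cv2.imwrite("pics/c9.png",np.hstack([cv2.resize(c,(400,400)) for c in(pt["color"][190:340,400:550],ps["color"][130:280,90:240])])[...,::-1])
rep("")
E
```

```text
touch t=61.9 tcp [ 0.4903 -0.2912  0.0808] w 0.0627 ff 33.3 F [ 0.9 -0.5  4.4]
away t=62.9 tcp [ 0.4902 -0.2912  0.1394] w 0.0803 ff 0.0 F [ 0.1 -0.9 -0.3]
beaker_up_center [ 0.4892 -0.2915  0.    ] 0.41 in tray 0.0297 -0.0006
beaker_down_center [ 0.4892 -0.2919  0.    ] 0.05 in tray 0.0297 -0.001
vial_center [ 0.341  -0.3075  0.    ] 0.85 in tray -0.1194 -0.0017
jar_center [0.5062 0.275  0.    ] 0.59 in tray 0.0403 -0.0133
jar_center [0.504  0.2773 0.    ] 0.06 in tray 0.0388 -0.0105
slide_box_center [0.4005 0.256  2.6398] 0.47 in tray -0.0669 -0.0085
 t=65.7 tcp [ 0.46 -0.    0.2 ] w 0.0799 ff 0.0 F [-0.5  0.  -0.4]
```

View pics/c9.png

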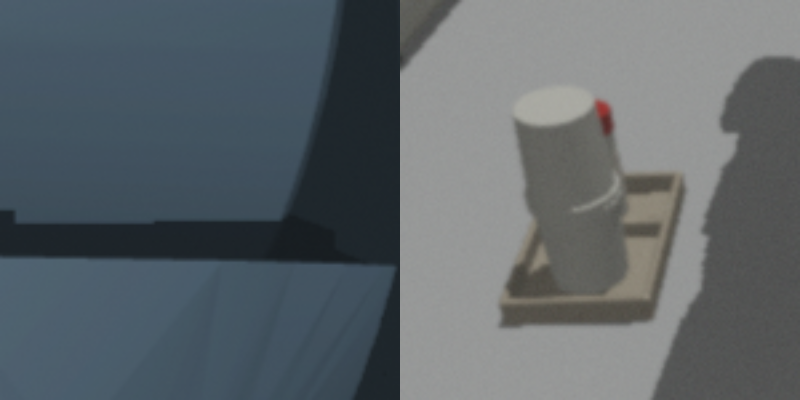

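The stack is aligned. One last unobstructed look at the three-bay tray.

```bash
python3 - <<'E'
from h import *
bot.move_to([.4,-.06,.2],down(np.pi/2)); bot.move_to([.3,-.1,.2],down(np.pi/2)); bot.wait(.5)
p=cams.capture("top"); n="slide_box_center"; v0=[*tray(T3,-.0465,0),T3[2]+np.pi/2]
m=hit(p,n,proj(p,np.array([[*v0[:2],.015]]))[0],25)
if m is not None: print(v0,fit(n,[(p,m)],v0,True,z=.004))
cv2.imwrite("pics/c10.png",cv2.resize(p["color"][180:360,110:410],(780,468))[...,::-1]); rep("")
E
```

```text
[np.float64(0.418546279583408), np.float64(0.26873890627790553), 1.7932963267948965] (array([0.41853865, 0.26795849, 1.78589532]), np.float64(0.04732728977805567))
 t=67.2 tcp [ 0.3001 -0.1     0.2   ] w 0.0798 ff 0.0 F [-0.5  0.7 -0.3]
```

View pics/c10.png

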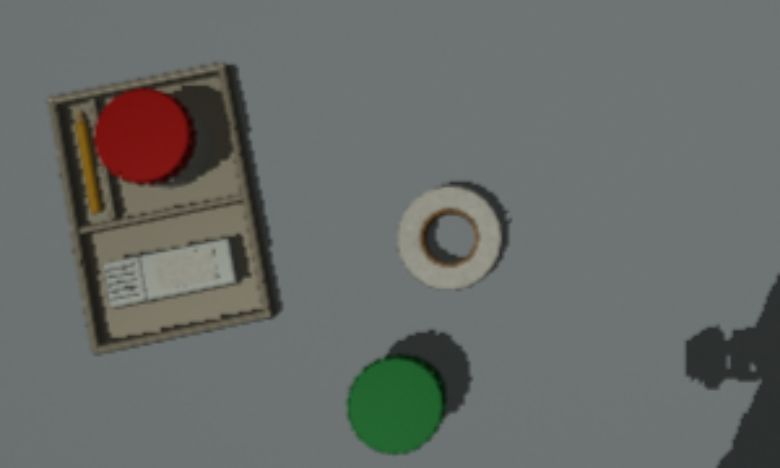

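The slide box lies flat in the long bay at crop (170,270), within 1 mm of its target. The jar is in the square bay at (145,135), and the roll has not moved.

```bash
python3 -c "
from rig import bot
print(bot.finish_job())"
```

```text
the job is handed in; nothing more can be done
None
```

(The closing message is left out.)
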